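# Dip the vacuum pump's oil gauge and hold it level for reading

## Task

Check the oil of the bench vacuum pump: take the wiped dip gauge from its rest by the handle, slide it gently down the pump's sloping filler neck until its collar sits on the neck's rim, let it rest there a moment and draw it right out. Then hold it level, so that the oil film does not run, with its tip over the small round drip dish, about a hand's breadth above the bench, and finish while still holding it there; leave the dish and the other things lying about where they are.

Things in the scene. Friction and masses are not known exactly. Their poses are not given: they have to be found in the camera images.
- gauge: dip gauge, 0.11 kg. Origin on the rod's axis at the collar's seating face, x to the tip, z up on its rest (axis 55 above bench). Round steel rod 8 thick, x 0 to 110, blunt tip; collar 29 across, x -7 to 0; thin round shank 10, x -24 to -7; flat black handle x -104 to -24, 14 wide (y), 22 high (z), overhanging the rest, nothing below. Tip points to the robot's right at the start
- gauge_tip (a point): the end point of the gauge rod, 110 from the collar's seating face along the gauge's x
- neck: sloping filler neck (guide tube) on the pump's left side, mouth open up and left, axis 40 deg above horizontal. Origin at the rim's centre, 135 above bench; z outward along the bore, x along the pump away from the robot. Rim 30 across, 21 inside, countersunk over 11 to a bore 12 across, open 125 deep. Seated, the gauge's origin is at this origin, its x along this -z
- pump: grey oil-sealed vacuum pump, about 250 long (its x, away from the robot), 105 wide and 205 high with its carrying handle, fixed on the bench with its aluminium front cover towards the robot. Origin under its middle, on the bench; the neck's mouth lies at x = -72, y = 105, z = 135. A fixed microtome 370 high stands close on its right, a water bath 195 high on its left
- rest: folded steel stand with two notched cheeks carrying the gauge, 116 long, 64 wide, 62 high, fixed. Origin on the bench below the gauge's collar face at the start; x towards the gauge's tip. Rear cheek under the gauge's thin shank (x -15), front cheek under the rod (x 66); lift the gauge straight up at least 30 to clear the notches
- drip_dish: small round clear dish 64 across and 17 high, loose on the bench, at the front right before the microtome. Origin at the centre of its underside
- oil_bottle: plastic oil bottle with a screw cap, 38 across, 105 tall, stands left behind the pump. Bystander; origin at the centre of its underside
- scalpel: scalpel with capped blade lying on the bench, 152 long, 8 thick, near the bench's front edge. Bystander; origin at the centre of its underside
- white_case: flat white case 24x66x15 lying at the left. Bystander; origin at the centre of its underside
- forceps: steel forceps 126 long lying on the bench at the right. Bystander; origin at the centre of its underside
- cassette_green: small tissue cassette 28x40x13 lying at the left. Bystander; origin at the centre of its underside
- cassette_pink: small tissue cassette 29x40x13 lying right in front of the pump, beside the microtome. Bystander; origin at the centre of its underside
- pencil: pencil 123 long lying at the left. Bystander; origin at the centre of its underside
Mind the look-alikes: they are no part of the job. What is shaped like the drip_dish but turquoise is not meant.

How it is judged:
By the outcome, as a careful person would: the job done as asked, in the order asked, and still so for the second after the job is handed in, while the arm keeps its last pose, push and grip.
It also fails if it takes over 51 s, if anything falls off the work surface, if the arm or the gripper's body presses on something with over 40 N, if the wrist force passes 120 N, or if a joint passes its speed limit or range.

## Robot

A 7-joint arm with a two-finger parallel gripper is mounted at the origin on a cart in front of the work surface, level with it; the furniture and walls round the work are solid. World frame = base frame: x ahead of the robot, y to its left, z up, the work surface at z = 0. Lengths are in m, angles in rad, forces in N, time in s.
With the tool pointing down it reaches from about 0.425 to 0.825 m from the base axis. Payload 3.6 kg.
Tool frame: the origin (TCP) lies between the finger pads; the fingertips stand arm.finger_overhang ahead of it and the grasp point (between the pads) lies 11 mm behind it (arm.finger_overhang is the distance from the TCP to the fingertips, in m); z points along the fingers, x is the direction in which the jaws open and shut, and the axes are right-handed (so a half turn about z gives the same grasp; the last joint's range is limited). The gripper opens to 85 mm and grips with 20 to 120 N. Pads are 22 mm wide; open, the fingers measure 114 mm over their backs; the gripper's body (76 mm by 85 mm) begins 54 mm behind the grasp point. The pads swing forward as they close: fully open they stand 13 mm farther back than shut.
Start: joints at [-1.208, 0.615, -0.013, 1.423, 0.008, 1.103, -0.04], TCP at [0.246, 0.601, 0.239] pointing down, gripper open.
Joint ranges: [-3.12, 3.12], [-0.3, 2.06], [-1.34, 1.32], [0.26, 2.42], [-1.36, 4.5], [0.01, 1.98], [-2.84, 2.84]. Speed limits (rad/s): [2.79, 2.79, 3.14, 3.14, 3.14, 3.14, 3.14].

## Interface

Orientations are given as a unit quaternion [x, y, z, w].
In Python, from workcell import arm, set_gripper, solver, sense, viewer gives the robot as it stands. The module is installed in compiled form; this text tells all that it offers. Calls block until the motion is done:
- arm.movep(position, orientation): joint-space move of the TCP to a pose.
- arm.line_to(position, attitude=None, rate=0.15): straight line of the TCP; attitude=None keeps the orientation; rate is the mean speed in m/s.
- arm.goto_joints(angles): joint-space move.
- set_gripper(opening, newtons=None): finger opening in m; newtons is the grip in N (None keeps the last); returns when the fingers have stopped.
- arm.wait(seconds).
- solver.inverse_kinematics(position, orientation): joint angles nearest the present ones, or None.
- sense(): the state.
- viewer.grab_frame(name): name is "scene" or "top" or "wrist"; returns (picture, depth): 420x560x3 uint8, red, green, blue; 420x560 float32, m along the optical axis (not along the pixel's ray), 0 where there is no reading.
- viewer.camera_info(name): a dict with "mtx" (3x3 intrinsics, pixels), "cam_to_world" (4x4, takes a point from camera to world coordinates). Camera axes: x right, y down, z forward; pixel columns grow to the right and rows downward; lengths in m; the calibration is good to about 2 mm. A picture is of the moment at which its call begins: read the wrist's pose just before it. camera_info takes no time and is no camera call; for the wrist camera it gives the pose at the moment of the call.
A pose or a line that the arm cannot do raises arm.PlanningError and nothing moves.
- arm.sign_off(): hands the job in, once; it reports no verdict.
The state is a dict: "time_s": time; "joint_pos": joint angles; "dq": joint speeds; "joint_efforts": joint torques, N m; "tool_pos": TCP position; "tool_rot": TCP orientation; "wrist_force": force on the tool from outside, world axes, zero at the start; "ft_torque": the same for the moment, N m; "opening": finger opening in m.
Only numpy, scipy, OpenCV 4.12 (cv2) and the standard library are available. Lean on these libraries where they do the work, as an engineer would, in place of code of your own. Each camera call takes 0.05 s, during which the arm holds its last target.

## Working session

There is one attempt and no reset: what is moved stays moved. The work goes in short steps, each a Python script; the robot and the scene stay as the last script left them, time stands still between calls to the robot, and variables do not carry over. Pictures are saved under pics/ and viewed, and the job is handed in when it is done.

```bash
mkdir -p pics
python3 - <<'E'
from workcell import arm, set_gripper, solver, sense, viewer
import cv2, numpy as np
s=sense(); print(s['time_s'],s['tool_pos'],s['tool_rot'],s['opening'],arm.finger_overhang)
for n in ["scene","top","wrist"]:
    ci=viewer.camera_info(n); p,d=viewer.grab_frame(n)
    np.savez(f'pics/{n}0.npz',p=p,d=d,K=ci['mtx'],T=ci['cam_to_world'])
    cv2.imwrite(f'pics/{n}0.png',cv2.cvtColor(p,cv2.COLOR_RGB2BGR))
    print(n,np.round(ci['mtx'],1).tolist(),np.round(ci['cam_to_world'],3).tolist())
E
```

```text
0.0 [0.24609743 0.60077714 0.23810389] [ 8.30369896e-01  5.57210961e-01 -1.09577765e-03  7.61522212e-04] 0.08552760266754655 0.008
scene [[458.6, 0.0, 279.1], [0.0, 458.6, 206.2], [0.0, 0.0, 1.0]] [[0.711, -0.523, 0.47, 0.022], [-0.703, -0.54, 0.463, -0.569], [0.011, -0.66, -0.751, 1.008], [0.0, 0.0, 0.0, 1.0]]
top [[455.8, 0.0, 281.8], [0.0, 455.8, 202.0], [0.0, 0.0, 1.0]] [[0.007, -0.975, 0.222, 0.315], [-1.0, -0.007, 0.001, -0.014], [0.0, -0.222, -0.975, 1.317], [0.0, 0.0, 0.0, 1.0]]
wrist [[370.0, 0.0, 275.2], [0.0, 370.0, 213.0], [0.0, 0.0, 1.0]] [[0.379, 0.888, 0.262, 0.18], [0.926, -0.362, -0.109, 0.628], [-0.002, 0.284, -0.959, 0.372], [0.0, 0.0, 0.0, 1.0]]
```

View pics/scene0.png

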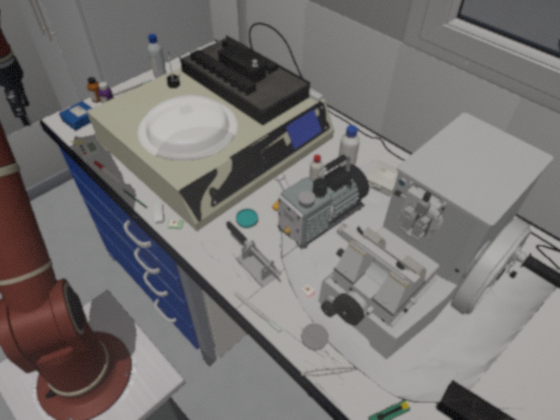

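View pics/top0.png

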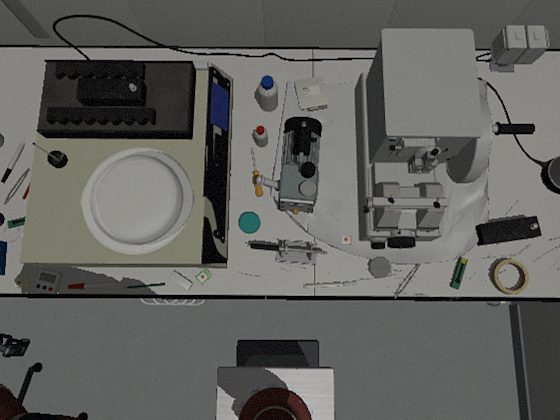

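View pics/wrist0.png

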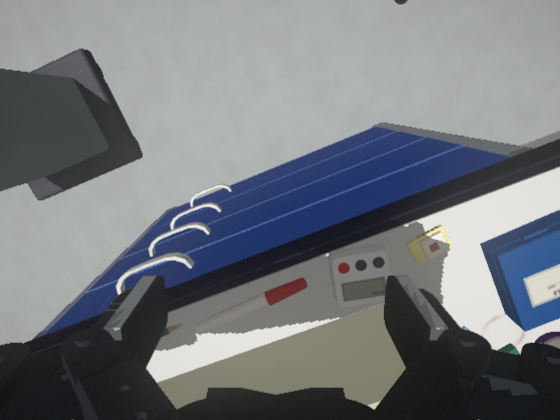

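Run:
```python
import cv2
t=cv2.imread('pics/top0.png'); s=cv2.imread('pics/scene0.png')
cv2.imwrite('pics/c1.png',cv2.resize(t[100:300,230:430],(800,600)[:1]*1+(600,) if 0 else (600,600),interpolation=cv2.INTER_CUBIC))
cv2.imwrite('pics/c2.png',cv2.resize(s[160:360,200:400],(600,600),interpolation=cv2.INTER_CUBIC))
```

```text
(no output)
```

View pics/c1.png

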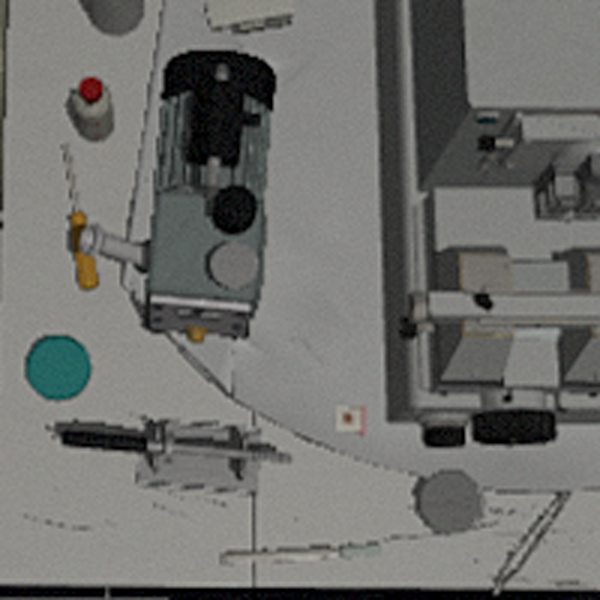

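View pics/c2.png

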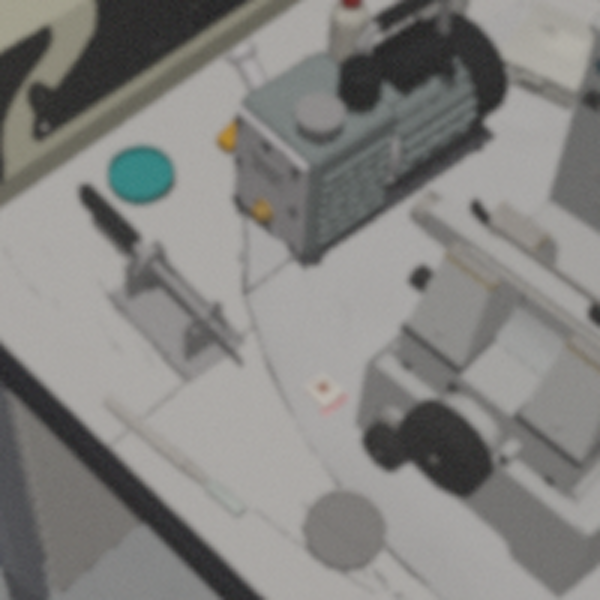

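```bash
cat > h.py <<'E'
import numpy as np, cv2
def load(n):
    z=np.load(f'pics/{n}.npz'); return z['p'],z['d'],z['K'],z['T']
def ray(K,T,u,v):
    r=T[:3,:3]@np.linalg.solve(K,[u,v,1.0]); return T[:3,3],r
def onplane(K,T,u,v,z):
    o,r=ray(K,T,u,v); return o+r*(z-o[2])/r[2]
def cloud(d,K,T):
    v,u=np.mgrid[:d.shape[0],:d.shape[1]]
    P=np.stack([(u-K[0,2])/K[0,0]*d,(v-K[1,2])/K[1,1]*d,d],-1)
    W=P@T[:3,:3].T+T[:3,3]; W[d<=0]=np.nan; return W
E
python3 - <<'E'
from h import *
p,d,K,T=load('top0'); W=cloud(d,K,T)
for n,(u,v),z in [('handle end',(249,244),.055),('collar',(282,246),.055),('tip',(327,252),.055),('dish',(380,267),.017),('turq',(249,223),.017),('neckmouth',(260,180),.135),('neck2',(277,183),.1)]:
    print(n,np.round(W[v,u],3),np.round(onplane(K,T,u,v,z),3))
p,d,K,T=load('scene0'); W=cloud(d,K,T)
for n,(u,v),z in [('handle end',(229,224),.055),('tip',(280,280),.055),('dish',(315,337),.017),('neckmouth',(282,178),.135)]:
    print(n,np.round(W[v,u],3),np.round(onplane(K,T,u,v,z),3))
E
```

```text
handle end [0.489 0.081 0.001] [0.482 0.078 0.055]
collar [ 0.477 -0.014  0.057] [ 0.477 -0.014  0.055]
tip [ 0.468 -0.145 -0.   ] [ 0.461 -0.139  0.055]
dish [ 0.424 -0.293  0.016] [ 0.424 -0.292  0.017]
turq [0.548 0.082 0.016] [0.548 0.082 0.017]
neckmouth [0.647 0.047 0.125] [0.645 0.046 0.135]
neck2 [0.644 0.001 0.106] [0.646 0.001 0.1  ]
handle end [0.473 0.06  0.063] [0.477 0.066 0.055]
tip [ 0.477 -0.128 -0.002] [ 0.452 -0.153  0.055]
dish [ 0.42  -0.3    0.014] [ 0.419 -0.301  0.017]
neckmouth [0.641 0.032 0.139] [0.644 0.034 0.135]
```

```bash
cat >> h.py <<'E'
from scipy.spatial.transform import Rotation as R
def toolR(gx, lean=0, flip=1, up=np.array([0,0,1.])):
    """tool rot for gauge axis gx (unit), gauge z as near up; lean: rotation about gauge y (rad); flip tool x sign"""
    gx=gx/np.linalg.norm(gx); gy=np.cross(up,gx); gy/=np.linalg.norm(gy); gz=np.cross(gx,gy)
    tz=-gz; tz=R.from_rotvec(gy*lean).apply(tz); tx=flip*gy; ty=np.cross(tz,tx)
    return np.stack([tx,ty,tz],1)
def tcp_for(gp,gx,s,lean=0,flip=1,back=0.011):
    """TCP pose when grasp point is at gauge x = s"""
    M=toolR(gx,lean,flip); g=gp+gx/np.linalg.norm(gx)*s
    return g+M[:,2]*back, R.from_matrix(M).as_quat()
E
python3 - <<'E'
from h import *
from workcell import arm, solver, sense, viewer
s=sense(); M=R.from_quat(s['tool_rot']).as_matrix(); T=viewer.camera_info('wrist')['cam_to_world']
print('cam in tool',np.round(M.T@(T[:3,3]-s['tool_pos']),3),'axis',np.round(M.T@T[:3,2],3))
a=np.radians(40)
n=np.array([0,np.cos(a),np.sin(a)]); P=np.array([.645,.042,.135])
for lean in np.radians([-40,-20,0,20]):
  for flip in (1,-1):
    out=[]
    for nm,gp,gx in [('rest',np.array([.477,-.025,.055]),np.array([-.05,-1,0])),('up',np.array([.477,-.025,.2]),np.array([-.05,-1,0])),('seat',P,-n),('out',P+.13*n,-n),
       ('dish',np.array([.424,-.185,.1]),np.array([0,-1.,0])),('dish45',np.array([.424-.078,-.295+.078,.1]),np.array([1,-1.,0]))]:
        p,q=tcp_for(gp,gx,-.064,lean,flip)
        j=solver.inverse_kinematics(p,q)
        out.append((nm,None if j is None else np.round(j,2).tolist()))
    print(np.degrees(lean),flip); [print('   ',o) for o in out]
E
```

```text
cam in tool [ 0.    -0.071 -0.134] axis [0.    0.284 0.959]
-40.0 1
    ('rest', [-0.83, 0.93, 0.59, 1.96, 0.27, 0.67, -0.66])
    ('up', [-0.87, 0.67, 0.63, 1.9, 0.33, 0.96, -0.58])
    ('seat', [-0.37, 0.71, 0.35, 1.52, -0.28, 0.97, 0.06])
    ('out', [-0.49, 0.66, 0.32, 1.34, -0.21, 1.17, -0.15])
    ('dish', [-0.65, 0.8, 0.7, 2.25, 0.64, 0.36, -0.71])
    ('dish45', None)
-40.0 -1
    ('rest', [-0.33, 0.85, -0.21, 1.95, 0.9, 1.03, 1.84])
    ('up', [-0.25, 0.61, -0.33, 1.88, 0.78, 1.28, 2.06])
    ('seat', [0.09, 0.73, -0.48, 1.5, 0.37, 1.0, 2.66])
    ('out', [-0.07, 0.68, -0.48, 1.33, 0.32, 1.21, 2.58])
    ('dish', [-0.14, 0.68, -0.09, 2.24, 1.16, 0.82, 1.85])
    ('dish45', None)
-20.0 1
    ('rest', [-0.61, 0.77, 0.46, 2.04, 0.04, 0.49, -0.34])
    ('up', [-0.67, 0.52, 0.53, 1.94, 0.11, 0.83, -0.33])
    ('seat', [-0.09, 0.7, 0.11, 1.55, -0.52, 0.97, 0.31])
    ('out', [-0.29, 0.63, 0.2, 1.43, -0.52, 1.1, 0.11])
    ('dish', [-0.36, 0.63, 0.53, 2.23, 0.15, 0.32, -0.05])
    ('dish45', None)
-20.0 -1
    ('rest', [-0.18, 0.73, -0.22, 2.03, 0.77, 0.7, 2.07])
    ('up', [-0.1, 
[... 943 characters left out ...]
 ('rest', [0.21, 0.71, -0.2, 2.1, -0.57, 0.41, 0.54])
    ('up', [-0.03, 0.45, 0.16, 1.99, -0.59, 0.82, 0.49])
    ('seat', [0.4, 0.91, -0.35, 1.55, -0.87, 1.12, 0.72])
    ('out', [0.31, 0.79, -0.45, 1.56, -0.89, 1.04, 0.53])
    ('dish', [0.4, 0.61, 0.05, 2.08, -0.57, 0.68, 0.93])
    ('dish45', [0.39, 0.59, 0.19, 2.18, -0.27, 0.74, 1.59])
20.0 -1
    ('rest', [0.7, 0.96, -1.03, 2.08, 0.89, 0.57, 2.25])
    ('up', [-0.61, 0.7, 1.13, 2.01, -1.02, 1.25, -2.15])
    ('seat', [-0.09, 0.95, 0.56, 1.57, -1.35, 1.64, -2.14])
    ('out', [-0.15, 0.78, 0.37, 1.58, -1.3, 1.46, -2.36])
    ('dish', [1.12, 0.93, -1.16, 2.06, 0.7, 0.79, 2.73])
    ('dish45', [-0.14, 0.9, 1.13, 2.2, -0.83, 1.11, -0.78])
```

```bash
cat > snap.py <<'E'
from h import *
from workcell import viewer, sense
def snap(n,cam='wrist'):
    ci=viewer.camera_info(cam); p,d=viewer.grab_frame(cam)
    np.savez(f'pics/{n}.npz',p=p,d=d,K=ci['mtx'],T=ci['cam_to_world'])
    cv2.imwrite(f'pics/{n}.png',cv2.resize(cv2.cvtColor(p,cv2.COLOR_RGB2BGR),(800,600),interpolation=cv2.INTER_CUBIC))
E
python3 - <<'E'
from snap import *
from workcell import arm
p=[.55,.07,.28]; q=R.from_matrix(toolR(np.array([0,-1.,0]))).as_quat()
arm.movep(p,q); snap('w1'); s=sense(); print(s['time_s'],s['tool_pos'],s['joint_pos'])
E
```

```text
2.3917 [0.54992575 0.07167231 0.27975473] [-0.45067502  0.45086722  0.42892801  1.6539504  -0.20747551  1.08232738
  0.04117374]
```

View pics/w1.png

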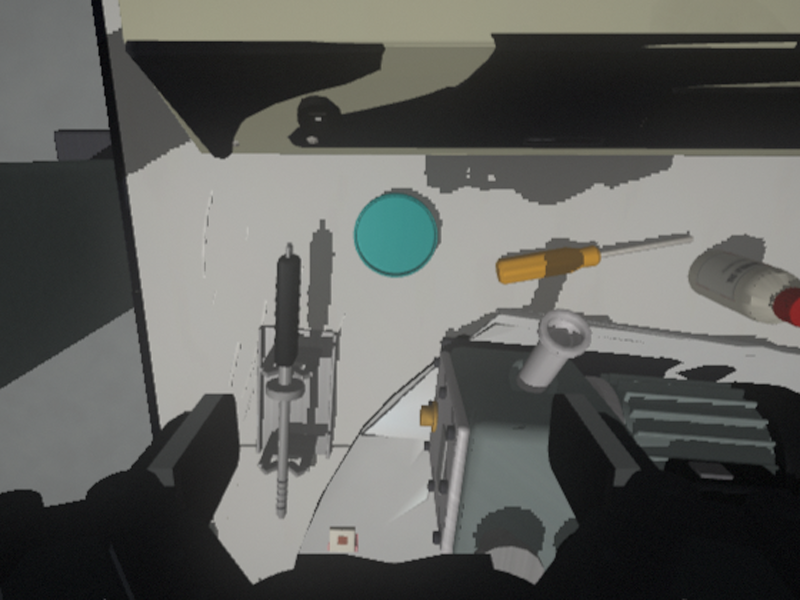

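Run:
```python
from h import *
p,d,K,T=load('w1'); W=cloud(d,K,T)
bg=cv2.resize(cv2.cvtColor(p,cv2.COLOR_RGB2BGR)[200:300,290:450],(800,500),interpolation=cv2.INTER_NEAREST); cv2.imwrite('pics/w1n.png',bg)
bg=cv2.resize(cv2.cvtColor(p,cv2.COLOR_RGB2BGR)[160:370,160:260],None,fx=2.8,fy=2.8,interpolation=cv2.INTER_NEAREST); cv2.imwrite('pics/w1g.png',bg)
# bench flatness
print('bench z',np.nanmedian(W[150:170,245:250,2]), np.nanstd(W[200:215,250:280,2]))
for r in range(168,366,8):
    row=W[r,170:235]; m=(row[:,2]>.045)&(row[:,2]<.08)
    if m.any(): print(r,170+np.where(m)[0][[0,-1]],np.round(np.nanmean(row[m],0),4),np.round(np.nanmax(row[m,2]),4))
```

```text
bench z -9.34666229255865e-05 0.000771730441856204
176 [201 204] [0.4798 0.0758 0.057 ] 0.0592
184 [194 210] [0.4801 0.0691 0.0628] 0.0657
192 [194 210] [0.4797 0.0611 0.0627] 0.0662
200 [193 209] [0.4785 0.0534 0.064 ] 0.0659
208 [193 210] [0.4783 0.0448 0.0622] 0.0661
216 [193 209] [0.4775 0.0369 0.0632] 0.0679
224 [193 209] [0.4769 0.0283 0.0624] 0.0656
232 [193 208] [0.4762 0.0202 0.0634] 0.0661
240 [192 208] [0.4752 0.0115 0.0632] 0.0668
248 [193 208] [0.4751 0.0027 0.0628] 0.0663
256 [183 204] [ 0.4662 -0.0086  0.057 ] 0.0655
264 [187 216] [ 0.4773 -0.0171  0.0582] 0.0618
272 [186 213] [ 0.4723 -0.0248  0.0611] 0.0646
280 [193 206] [ 0.4732 -0.0307  0.0678] 0.0694
288 [196 202] [ 0.4699 -0.0451  0.0577] 0.059
296 [195 202] [ 0.4688 -0.0549  0.0574] 0.0586
304 [195 202] [ 0.4682 -0.0647  0.0571] 0.0584
312 [195 201] [ 0.4673 -0.074   0.0581] 0.0591
320 [195 201] [ 0.4667 -0.084   0.0579] 0.0591
328 [183 216] [ 0.4673 -0.0957  0.0554] 0.0597
336 [194 201] [ 0.4649 -0.1047  0.0573] 0.0591
344 [194 200] [ 0.4639 -0.1148  0.0577] 0.059
352 [194 200] [ 0.4632 -0.1255  0.0575] 0.0586
360 [194 199] [ 0.462  -0.1364  0.0572] 0.0578
```

View pics/w1n.png

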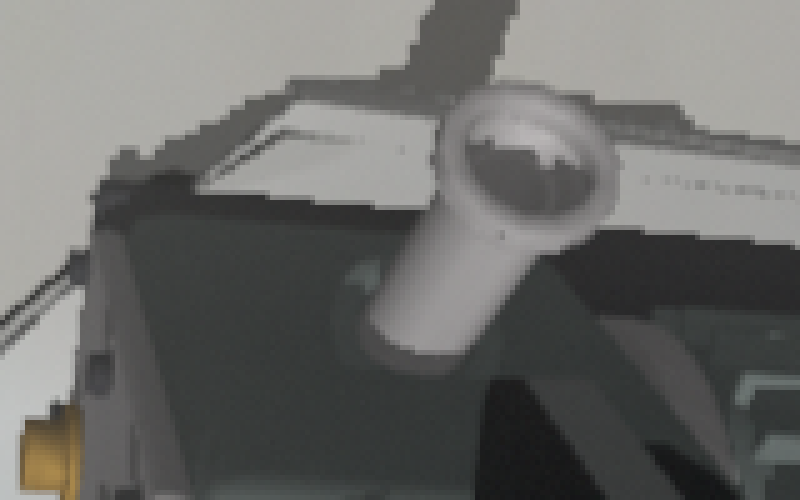

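View pics/w1g.png

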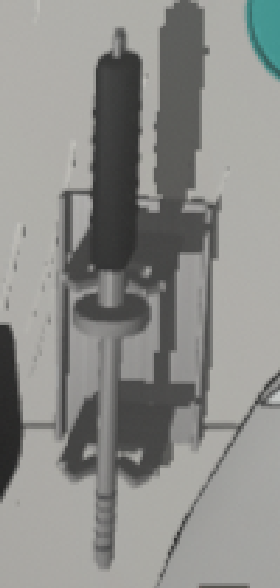

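Run:
```python
from h import *
from scipy.optimize import least_squares
p,d,K,T=load('w1'); W=cloud(d,K,T)
sub=np.zeros(d.shape,bool); sub[212:276,362:418]=1
pts=W[sub&(W[...,2]>.08)]; pts=pts[~np.isnan(pts).any(1)]
print(len(pts))
pts=pts[(pts[:,2]<.16)]
a=np.radians(40)
def nrm(phi): return np.array([-np.sin(phi)*np.cos(a),np.cos(phi)*np.cos(a),np.sin(a)])
# rough centre
c0=np.array([.645,.042,.135])
q=pts-c0; n=nrm(0); h=q@n
print(np.histogram(h,np.arange(-.09,.03,.005)))
# rim face points: plane h~0
r=np.linalg.norm(q-np.outer(h,n),axis=1)
rim=pts[(abs(h)<.006)&(r<.02)]
for _ in range(5):
    m=rim.mean(0); u,s,vt=np.linalg.svd(rim-m); nn=vt[2]*np.sign(vt[2][2]); e=(rim-m)@nn
    rim=rim[abs(e)<.002]
print('rim',len(rim),'mean',m,'n',nn,'elev',np.degrees(np.arcsin(nn[2])),'az',np.degrees(np.arctan2(-nn[0],nn[1])),e.std())
# tube points
t=pts[(h<-.01)&(h>-.045)&(r<.02)]
print('tube',len(t))
def f(x):
    n=np.array([np.sin(x[2]),np.cos(x[2])*np.cos(x[3]),np.cos(x[2])*np.sin(x[3])])
    qq=t-np.array([x[0],.02,x[1]]); hh=qq@n
    return np.linalg.norm(qq-np.outer(hh,n),axis=1)-x[4]
s=least_squares(f,[.645,.117,0,a,.011],loss='soft_l1',f_scale=.001); x=s.x
n=np.array([np.sin(x[2]),np.cos(x[2])*np.cos(x[3]),np.cos(x[2])*np.sin(x[3])])
b=np.array([x[0],.02,x[1]]); print('cyl',x,'n',n,'elev',np.degrees(np.arcsin(n[2])),'az',np.degrees(np.arctan2(-n[0],n[1])),np.median(abs(s.fun)))
P=b+n*(.135-b[2])/n[2]; print('axis at z=.135',P, 'plane d',(P-m)@nn)
```

```text
2057
(array([  0,   0,  13,  80,  78, 161,  81,  60,  69,  61,  69,  71,  76,
        84, 106, 116, 159, 198, 572,   3,   0,   0,   0]), array([-9.00000000e-02, -8.50000000e-02, -8.00000000e-02, -7.50000000e-02,
       -7.00000000e-02, -6.50000000e-02, -6.00000000e-02, -5.50000000e-02,
       -5.00000000e-02, -4.50000000e-02, -4.00000000e-02, -3.50000000e-02,
       -3.00000000e-02, -2.50000000e-02, -2.00000000e-02, -1.50000000e-02,
       -1.00000000e-02, -5.00000000e-03,  8.32667268e-17,  5.00000000e-03,
        1.00000000e-02,  1.50000000e-02,  2.00000000e-02,  2.50000000e-02]))
rim 335 mean [0.64516437 0.04301031 0.13724487] n [0.09489231 0.80363444 0.58750927] elev 35.980456956146924 az -6.734243308810332 0.0008859694792456255
tube 583
cyl [0.64425251 0.11395901 0.0600868  0.71267556 0.00821867] n [0.06005065 0.7552497  0.65268048] elev 40.744004639863036 az -4.546080327942423 0.00043264418351707766
axis at z=.135 [0.64618841 0.0443476  0.135     ] plane d -0.0001470161661094874
```

Run:
```python
from snap import *
from workcell import arm,set_gripper
gx=np.array([-.084,-1,0]); gx/=np.linalg.norm(gx); gp=np.array([.4712,-.031,.055])
p,q=tcp_for(gp,gx,-.062)
print(p)
arm.movep(p+[0,0,.09],q); arm.line_to(p,rate=.12)
print(sense()['tool_pos'],sense()['wrist_force'],sense()['time_s'])
set_gripper(0.0,80); s=sense(); print(s['opening'],s['wrist_force'],s['time_s'])
arm.line_to(p+[0,0,.12],rate=.15); s=sense(); print(s['opening'],s['wrist_force'],s['time_s'],s['tool_pos'])
snap('w2')
```

```text
[0.47638972 0.03078241 0.044     ]
[0.47725078 0.03084145 0.04464772] [-0.07497991  0.16344085 -0.26667613] 4.0
0.012874215448227035 [-2.64504909  0.39942565  2.23342297] 4.6583
0.012776902391405465 [-0.34715793 -1.19607355 -1.12595972] 5.6083 [0.47603667 0.0308535  0.16340355]
```

View pics/w2.png

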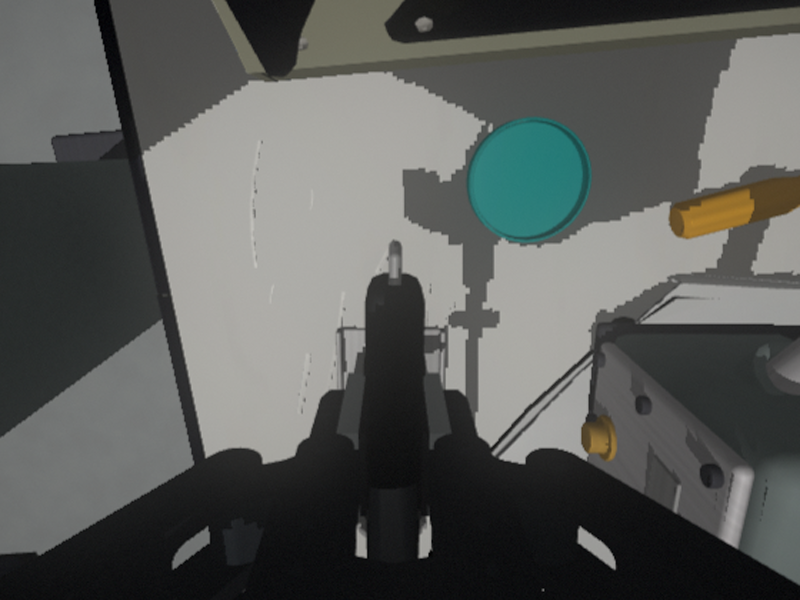

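Run:
```python
from h import *
def plane(W,m,tol=.0015):
    P=W[m]; P=P[~np.isnan(P).any(1)]
    for _ in range(8):
        c=np.median(P,0) if _==0 else P.mean(0); u,s,vt=np.linalg.svd(P-P.mean(0),full_matrices=False); n=vt[2]; e=(P-P.mean(0))@n
        P=P[abs(e-np.median(e))<max(tol,1.5*np.median(abs(e)))]
    return P.mean(0),n,len(P),e.std()
# scene: front cover quad (native px) from c2: px=200+u/3,160+v/3
def poly(shape,pts):
    m=np.zeros(shape,np.uint8); cv2.fillPoly(m,[np.array(pts,np.int32)],1); return m>0
p,d,K,T=load('scene0'); W=cloud(d,K,T)
q=[(200+u/3,160+v/3) for u,v in [(242,125),(292,170),(292,240),(246,195)]]
c,n,k,e=plane(W,poly(d.shape,q)); print('front',c,n,k,e,'yaw',np.degrees(np.arctan2(n[1],n[0])))
q=[(200+u/3,160+v/3) for u,v in [(320,180),(380,145),(380,190),(322,240)]]
c,n,k,e=plane(W,poly(d.shape,q)); print('right',c,n,k,e,'yaw',np.degrees(np.arctan2(n[0],-n[1])))
for nm in ('w1','w2'):
    p,d,K,T=load(nm); W=cloud(d,K,T)
    v=[(465,350),(520,350),(500,385),(470,410)] if nm=='w1' else [(625,345),(740,340),(750,400),(745,440)]
    c,n,k,e=plane(W,poly(d.shape,[(a*.7,b*.7) for a,b in v])); print(nm,'left',c,n,k,e,'yaw',np.degrees(np.arctan2(-n[0],n[1])))
p,d,K,T=load('w2'); W=cloud(d,K,T)
c,n,k,e=plane(W,poly(d.shape,[(a*.7,b*.7) for a,b in [(605,360),(725,450),(730,540),(650,480)]])); print('w2 front',c,n,k,e,'yaw',np.degrees(np.arctan2(n[1],n[0])))
# rim outer ellipse, w1
p,d,K,T=load('w1'); hsv=cv2.cvtColor(p,cv2.COLOR_RGB2HSV)
x=p[212:256,372:418]; cv2.imwrite('pics/rim.png',cv2.resize(x[...,::-1],None,fx=13,fy=13,interpolation=cv2.INTER_NEAREST))
np.set_printoptions(linewidth=250); W=cloud(d,K,T); print((W[212:254:2,374:418:1,2]*1000).round())
```

```text
front [ 0.58101032 -0.05509964  0.08866243] [-9.96069789e-01  8.85699667e-02 -5.80146168e-04] 306 0.0007247751670892068 yaw 174.9186554792763
right [ 0.62668285 -0.11107683  0.08809931] [-0.07733153 -0.99697216 -0.00814562] 148 0.0007580778960644637 yaw -4.435345960839884
w1 left [ 0.61732983 -0.00611901  0.06812861] [7.94743365e-02 9.96836876e-01 2.69948017e-04] 968 0.00040234572345954387 yaw -4.558351395843451
w2 left [ 0.61512344 -0.00598967  0.07725059] [-0.06036957 -0.99817207  0.00283562] 2921 0.0005362532874889342 yaw 176.5389601744212
w2 front [ 0.58620706 -0.02444782  0.10679864] [-9.94887570e-01  1.00984624e-01  9.10062251e-04] 3806 0.00047229007007077903 yaw 174.2041252702913
[[ -1.  -0.  -0.  -1.   0.  -1.  -1.   0.  -2.  -0.  -0.  -1.  -2.  -2.  -0.  -1.   1.   0.  -0.  -1.   0.  -1.  -0.   1.  -1.  -0.  -2.  -2.   1.  -1.  -2.   0.  -1.   1.  -1.  -0.  -2.   0.  -0.  -0.   1.  -1.  -1.  -0.]
 [  0.  -0.   0.  -2.  -1.  -1.  -1.   0.   0.  -1.  -0.  -0.   0.   1.  -0.  -2.   1.  -1.  -1.   0.  -0.  -0.  -1.  -1.  -1.  -2.   1.  -2.   0.  -0.   1.  -1.   1.  -1.  -1.  -1.
[... 3579 characters left out ...]
 17.  17.  nan  17.  16.  15.]
 [116. 119. 121. 122. 124. 125. 127. 129. 128. 130. 130. 132. 132. 133. 141. 141. 143. 142. 143. 144. 144. 145. 145. 145. 144. 145. 146. 144. 144. 144. 144. 142. 143. 141.  17.  17.  18.  18.  18.  17.  16.  17.  17.  18.]
 [117. 119. 122. 123. 123. 125. 126. 127. 129. 128. 130. 131. 131. 131. 132. 132. 133. 133. 133. 143. 142. 142. 142. 143. 142. 143. 143. 143.  18.  17.  17.  17.  17.  17.  17.  16.  18.  18.  nan  17.  18.  18.  17.  19.]
 [116. 120. 121. 121. 123. 123. 125. 126. 128. 128. 129. 129. 129. 129. 130. 129. 131. 132. 131. 129. 130. 129. 128. 122.  32.  29.  17.  17.  17.  17.  17.  18.  18.  16.  18.  16.  18.  17.  16.  18.  18.  18.  18.  18.]]
```

View pics/rim.png

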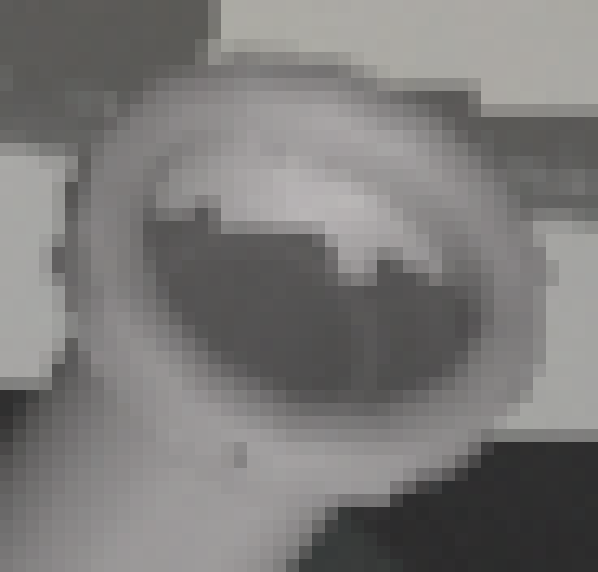

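Run:
```python
from h import *
p,d,K,T=load('w1'); W=cloud(d,K,T)
a=np.radians(40);y=np.radians(4.7)
n=np.array([np.cos(a)*np.sin(y),np.cos(a)*np.cos(y),np.sin(a)])
e1=np.cross(n,[0,0,1]);e1/=np.linalg.norm(e1); e2=np.cross(e1,n) # e2 up-ish
P=W[205:262,365:420].reshape(-1,3); P=P[~np.isnan(P).any(1)]; P=P[P[:,2]>.1]
c0=np.array([.6455,.0435,.135])
for tol in (.0025,.0018):
    h=(P-c0)@n; r=np.linalg.norm(P-c0-np.outer(h,n),axis=1)
    h0=np.median(h[(abs(h)<.005)&(r>.0112)&(r<.0145)])
    m=(abs(h-h0)<tol)&(r<.018); Q=P[m]; uv=np.stack([(Q-c0)@e1,(Q-c0)@e2],1)
    (cu,cv),rad=cv2.minEnclosingCircle((uv*1e3).astype(np.float32))
    ext=[(np.percentile(uv[:,i],1)*1e3,np.percentile(uv[:,i],99)*1e3) for i in (0,1)]
    # hull circle fit
    hull=cv2.convexHull((uv*1e3).astype(np.float32))[:,0]
    A=np.c_[2*hull,np.ones(len(hull))]; s=np.linalg.lstsq(A,(hull**2).sum(1),rcond=None)[0]
    print(len(Q),'h0',h0*1e3,'mec',cu,cv,rad,'hull',s[:2],np.sqrt(s[2]+s[0]**2+s[1]**2),'ext',np.round(ext,1))
    print('tilt fit', np.linalg.lstsq(np.c_[uv,np.ones(len(uv))],(Q-c0)@n,rcond=None)[0])
    C=c0+n*h0+e1*s[0]/1e3+e2*s[1]/1e3; print('centre',C)
# tube axis with n fixed
from scipy.optimize import least_squares
h=(P-c0)@n; r=np.linalg.norm(P-c0-np.outer(h,n),axis=1)
PT=W[205:285,350:420].reshape(-1,3); PT=PT[~np.isnan(PT).any(1)]
h=(PT-c0)@n; r=np.linalg.norm(PT-c0-np.outer(h,n),axis=1); t=PT[(h<-.012)&(h>-.045)&(r<.016)]
uv=np.stack([(t-c0)@e1,(t-c0)@e2],1)*1e3
s=least_squares(lambda x:np.hypot(uv[:,0]-x[0],uv[:,1]-x[1])-x[2],[0,0,9],loss='soft_l1').x; print('tube e1,e2,r',s,len(t))
# also ellipse centre ray
mask=np.zeros(d.shape,np.uint8)
```

```text
597 h0 0.7053688067103788 mec 1.5859023332595825 -2.3214778900146484 15.135016441345215 hull [ 1.54340734 -2.13775095] 14.778992593988955 ext [[-12.7  15.3]
 [-15.9  12.3]]
tilt fit [ 0.00454217 -0.00994543  0.00136834]
centre [0.64719509 0.04528156 0.13381579]
479 h0 0.7053688067103788 mec 1.5859023332595825 -2.3214778900146484 15.135016441345215 hull [ 1.53074851 -2.15886344] 14.766048039195217 ext [[-12.7  15.1]
 [-16.   12.2]]
tilt fit [ 0.00422283 -0.00649574  0.00131446]
centre [0.64718358 0.04529612 0.13379962]
tube e1,e2,r [ 0.66463604 -0.92638272  8.19702219] 548
```

```bash
cat >> h.py <<'E'
_a=np.radians(40);_y=np.radians(4.7)
N=np.array([np.cos(_a)*np.sin(_y),np.cos(_a)*np.cos(_y),np.sin(_a)])
C=np.array([.6468,.0447,.1346]); S=-.062
E1=np.cross(N,[0,0,1]);E1/=np.linalg.norm(E1); E2=np.cross(E1,N)
E
python3 - <<'E'
from snap import *
from workcell import arm
p,q=tcp_for(C+.145*N,-N,S)
arm.movep(p+[-.13,0,.04],q); print(sense()['time_s'])
arm.line_to(p,rate=.2); s=sense(); print(s['time_s'],s['tool_pos']-p,s['wrist_force'])
print('ang err deg',np.degrees((R.from_quat(q).inv()*R.from_quat(s['tool_rot'])).as_rotvec()))
snap('s3','scene'); snap('t3','top'); snap('w3')
E
```

```text
6.5583
7.3917 [-0.00098103  0.00031906 -0.0004296 ] [-0.15261205  0.26272549 -0.40589091]
ang err deg [-0.01552686 -0.10836014  0.02105549]
```

View pics/w3.png

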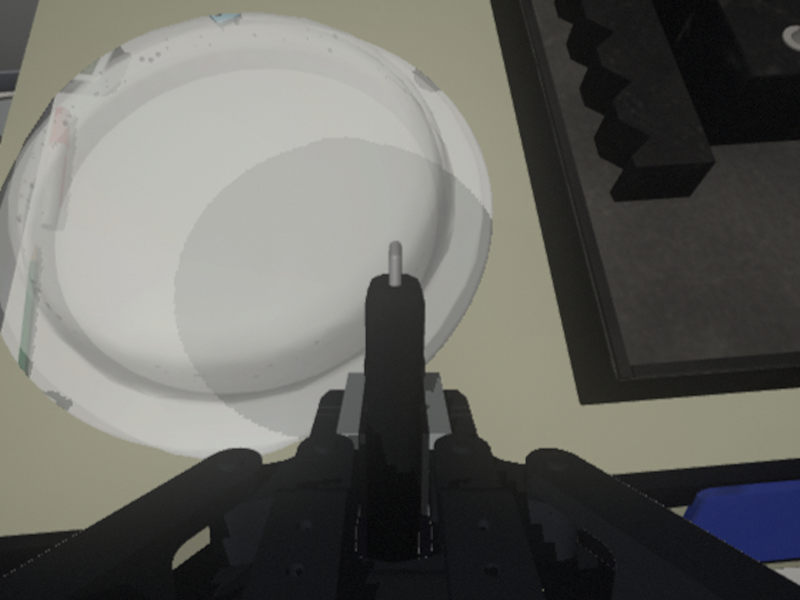

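Run:
```python
from h import *
for n,(u,v) in [('s3',(220,80)),('t3',(210,110))]:
    p=load(n)[0]; cv2.imwrite(f'pics/{n}c.png',cv2.resize(p[v:v+120,u:u+140,::-1],None,fx=5,fy=5,interpolation=cv2.INTER_CUBIC))
```

```text
(no output)
```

View pics/s3c.png

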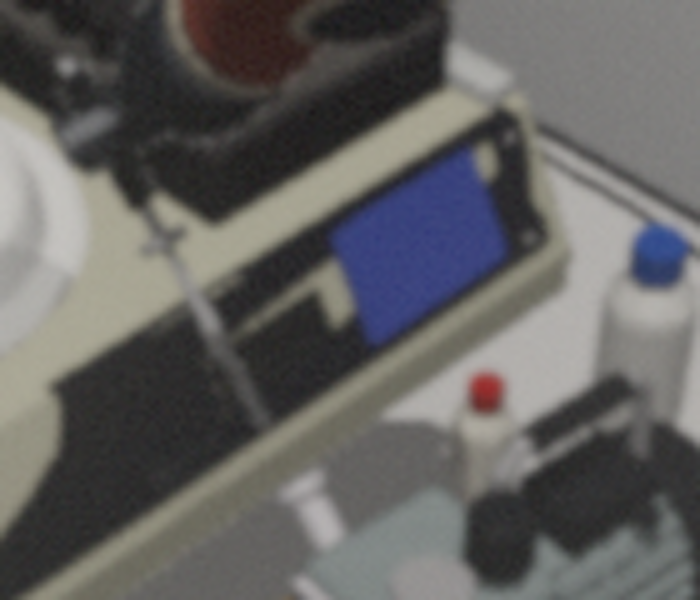

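View pics/t3c.png

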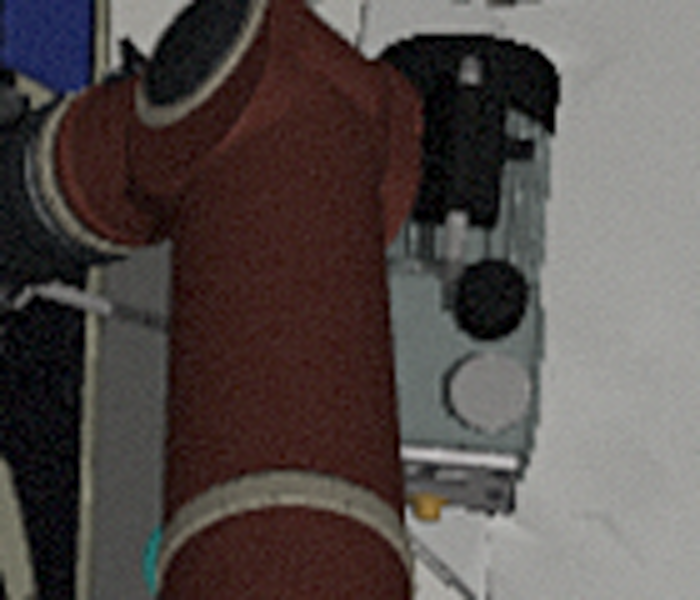

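```bash
cat > ins.py <<'E'
from snap import *
from workcell import arm
def insert(ks,off,F0,fmax=8,rate=.05,gain=.00015):
    off=np.array(off,float)
    for k in ks:
        for t in range(4):
            p,q=tcp_for(C+k*N+E1*off[0]+E2*off[1],-N,S)
            arm.line_to(p,q,rate=rate); s=sense()
            e=(s['tool_pos']-p); f=s['wrist_force']-F0; l=np.array([f@E1,f@E2]); ax=f@N
            print(f"k {k*1e3:.0f} t {s['time_s']:.2f} err(e1,e2,n) {np.round([e@E1*1e3,e@E2*1e3,e@N*1e3],2)} F {np.round(l,1)} ax {ax:.1f} M {np.round(s['ft_torque'],2)} off {np.round(off*1e3,2)}")
            if ax>fmax: return k,off,False
            if np.linalg.norm(l)>1.5: off+=l*gain
            if np.linalg.norm(l)<4: break
    return k,off,True
E
python3 - <<'E'
from ins import *
F0=sense()['wrist_force']; print(F0,sense()['time_s']); np.save('F0.npy',F0)
print(insert([.112,.105,.1],[.001,0],F0))
E
```

```text
[-0.67087089  0.18207112 -0.92405574] 7.5417
k 112 t 8.35 err(e1,e2,n) [ 0.03 -0.06  0.44] F [0.3 0.4] ax 0.5 M [-0.81  0.09  0.  ] off [1. 0.]
k 105 t 8.64 err(e1,e2,n) [ 0.01  0.04 -0.69] F [ 0.5 -0.9] ax -0.1 M [-0.76  0.11 -0.03] off [1. 0.]
k 100 t 8.89 err(e1,e2,n) [-0.    0.03 -0.61] F [1.5 0.8] ax -0.5 M [-0.79  0.01 -0.03] off [1. 0.]
(0.1, array([0.00123238, 0.00012281]), True)
```

Run:
```python
from ins import *
F0=np.load('F0.npy')
print(insert([.095,.088,.08,.07],[0,0],F0))
```

```text
k 95 t 9.14 err(e1,e2,n) [-0.04 -0.02 -0.67] F [ 1.2 -0.8] ax -1.1 M [-0.79  0.04 -0.03] off [0. 0.]
k 88 t 9.43 err(e1,e2,n) [-0.   -0.03 -0.86] F [ 0.3 -0.2] ax 0.3 M [-0.77  0.04  0.03] off [0. 0.]
k 80 t 9.74 err(e1,e2,n) [ 0.02  0.02 -0.9 ] F [ 1.  -1.4] ax -0.7 M [-0.85  0.09  0.01] off [0. 0.]
k 70 t 10.09 err(e1,e2,n) [-0.01  0.05 -0.83] F [ 0.  -0.6] ax -0.4 M [-0.77  0.07  0.02] off [ 0.16 -0.22]
(0.07, array([ 0.00015743, -0.00021742]), True)
```

Run:
```python
from ins import *
F0=np.load('F0.npy')
k,off,ok=insert([.055,.04,.025,.012,.006],[0.0001,-.0001],F0,fmax=6); print(off)
snap('s4','scene')
p=load('s4')[0]; cv2.imwrite('pics/s4c.png',cv2.resize(p[120:220,230:350,::-1],None,fx=5,fy=5,interpolation=cv2.INTER_CUBIC))
```

```text
k 55 t 10.54 err(e1,e2,n) [-0.04 -0.02 -0.7 ] F [ 1.3 -0.8] ax -1.2 M [-0.72  0.06 -0.  ] off [ 0.1 -0.1]
k 40 t 10.99 err(e1,e2,n) [-0.04  0.   -0.62] F [ 1.1 -1. ] ax -0.6 M [-0.78  0.06  0.01] off [ 0.29 -0.23]
k 25 t 11.44 err(e1,e2,n) [-0.05  0.01 -0.63] F [ 0.2 -0.9] ax 0.3 M [-0.75  0.08  0.01] off [ 0.29 -0.23]
k 12 t 11.85 err(e1,e2,n) [-0.03  0.05 -0.7 ] F [-0.5 -0.9] ax -0.3 M [-0.81  0.07  0.03] off [ 0.29 -0.23]
k 6 t 12.12 err(e1,e2,n) [ 0.    0.14 -0.68] F [ 0.6 -0.6] ax -0.5 M [-0.82  0.08  0.02] off [ 0.29 -0.23]
[ 0.00028989 -0.00022577]
```

View pics/s4c.png

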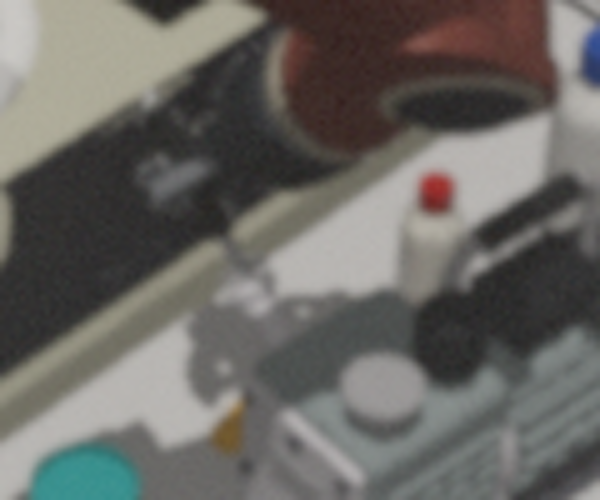

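The rod is inside the neck, with the collar (crop ~255,275) just above the rim. Next I seat it gently in small force-guarded steps.

Run:
```python
from ins import *
F0=np.load('F0.npy')
k,off,ok=insert(np.arange(.0045,-.006,-.0007),[.00029,-.00023],F0,fmax=4,rate=.015,gain=0); print(k,ok)
```

```text
k 4 t 12.42 err(e1,e2,n) [ 0.   -0.01 -0.01] F [1.  0.2] ax -0.7 M [-0.78  0.06 -0.  ] off [ 0.29 -0.23]
k 4 t 12.67 err(e1,e2,n) [-0.01 -0.01 -0.03] F [ 1.6 -0.3] ax -0.8 M [-0.8   0.05 -0.02] off [ 0.29 -0.23]
k 3 t 12.92 err(e1,e2,n) [ 0.    0.01 -0.08] F [ 1.  -0.3] ax 0.1 M [-0.73  0.06 -0.04] off [ 0.29 -0.23]
k 2 t 13.17 err(e1,e2,n) [ 0.01 -0.05  0.15] F [0.6 0.2] ax 1.0 M [-0.69  0.06 -0.01] off [ 0.29 -0.23]
k 2 t 13.42 err(e1,e2,n) [ 0.01 -0.03  0.83] F [0.4 0.8] ax 2.0 M [-0.35  0.01  0.01] off [ 0.29 -0.23]
k 1 t 13.67 err(e1,e2,n) [-0.02 -0.02  1.5 ] F [-0.3  1. ] ax 5.1 M [0.13 0.14 0.08] off [ 0.29 -0.23]
0.0009999999999999992 False
```

Run:
```python
from ins import *
F0=np.load('F0.npy')
insert([.0004,-.0002],[.00029,-.00023],F0,fmax=10,rate=.015,gain=0)
arm.wait(1.2)
insert([.0008],[.00029,-.00023],F0,fmax=10,rate=.015,gain=0)
snap('s5','scene'); snap('t5','top')
p=load('s5')[0]; cv2.imwrite('pics/s5c.png',cv2.resize(p[140:200,250:330,::-1],None,fx=8,fy=8,interpolation=cv2.INTER_CUBIC))
p=load('t5')[0]; cv2.imwrite('pics/t5c.png',cv2.resize(p[150:210,230:310,::-1],None,fx=8,fy=8,interpolation=cv2.INTER_CUBIC))
```

```text
k 0 t 13.92 err(e1,e2,n) [-0.04 -0.    2.03] F [-1.2  2.9] ax 6.6 M [0.39 0.17 0.1 ] off [ 0.29 -0.23]
k -0 t 14.17 err(e1,e2,n) [-0.05  0.    2.67] F [0.6 2.9] ax 8.0 M [0.61 0.13 0.11] off [ 0.29 -0.23]
k 1 t 15.62 err(e1,e2,n) [ 0.   -0.03  1.67] F [-0.1  2.1] ax 6.9 M [0.6  0.11 0.07] off [ 0.29 -0.23]
```

View pics/s5c.png

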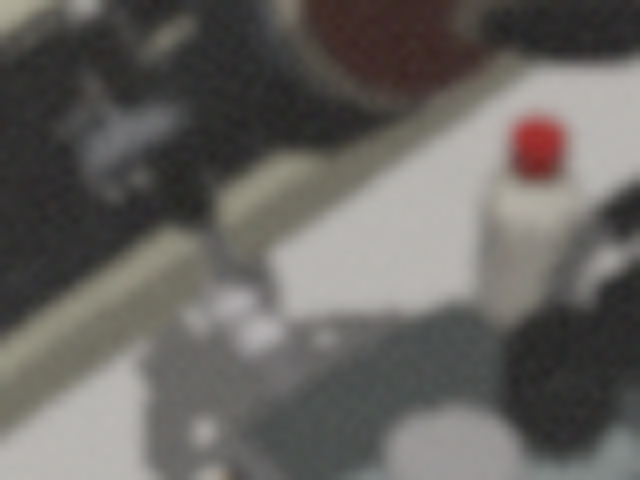

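View pics/t5c.png

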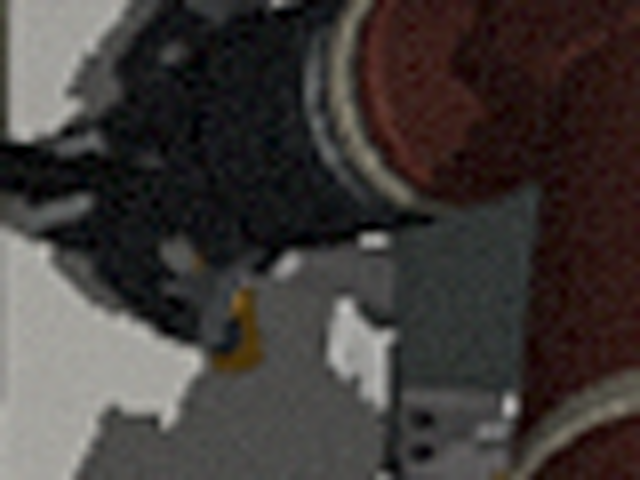

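Run:
```python
from h import *
p,d,K,T=load('w1'); W=cloud(d,K,T)
for r in range(268,289,1):
    row=W[r,180:225]; m=(row[:,2]>.063)
    if m.any(): print(r,np.round(np.nanmean(row[m],0),4),m.sum())
for r in range(358,370):
    row=W[r,190:206]; m=(row[:,2]>.045)
    if m.any(): print(r,np.round(np.nanmean(row[m],0),4),m.sum())
for r in range(166,182):
    row=W[r,190:214]; m=(row[:,2]>.045)
    if m.any(): print(r,np.round(np.nanmean(row[m],0),4),m.sum())
for r in range(246,256):
    row=W[r,190:214]; m=(row[:,2]>.0615)
    if m.any(): print(r,np.round(np.nanmean(row[m],0),4),m.sum())
```

```text
272 [ 0.4625 -0.0237  0.0635] 5
273 [ 0.4685 -0.0244  0.0645] 17
274 [ 0.4717 -0.0246  0.0663] 21
275 [ 0.4719 -0.0253  0.0672] 21
276 [ 0.4718 -0.0265  0.0671] 23
277 [ 0.4717 -0.0277  0.067 ] 21
278 [ 0.4717 -0.0288  0.0671] 21
279 [ 0.4727 -0.0298  0.0673] 19
280 [ 0.4732 -0.0307  0.0678] 14
358 [ 0.4628 -0.1333  0.0577] 7
359 [ 0.4626 -0.1351  0.0572] 7
360 [ 0.462  -0.1364  0.0572] 6
361 [ 0.4621 -0.1373  0.0578] 6
362 [ 0.4619 -0.1388  0.0575] 4
363 [ 0.4618 -0.1402  0.0574] 2
170 [0.4795 0.0812 0.054 ] 2
171 [0.48   0.0807 0.0565] 4
172 [0.4799 0.0798 0.0572] 3
173 [0.4801 0.0789 0.0575] 4
174 [0.4801 0.078  0.058 ] 4
175 [0.48   0.0769 0.0577] 4
176 [0.4798 0.0758 0.057 ] 4
177 [0.4795 0.075  0.0578] 5
178 [0.4796 0.0736 0.056 ] 6
179 [0.4798 0.0725 0.0551] 11
180 [0.4801 0.0718 0.0568] 13
181 [0.4802 0.0715 0.0602] 14
246 [0.4741 0.0056 0.0647] 13
247 [0.4741 0.0047 0.065 ] 13
248 [0.4741 0.0036 0.065 ] 13
249 [0.4741 0.0027 0.0654] 13
250 [0.4733 0.0013 0.0646] 14
251 [4.732e-01 1.000e-04 6.440e-02] 14
252 [ 0.4732 -0.0009  0.0647] 14
253 [ 0.4737 -0.0019  0.0648] 13
254 [ 0.4736 -0.0031  0.0648] 13
255 [ 0.4731 -0.0041  0.065 ] 12
```

Run:
```python
from ins import *
F0=np.load('F0.npy')
for o in (.0006,.0012):
    insert([.0008],[.00029,-.00023+o],F0,fmax=20,rate=.01,gain=0)
arm.wait(.8)
insert([.0009],[.00029,-.00023+.0006],F0,fmax=20,rate=.01,gain=0)
```

```text
k 1 t 15.97 err(e1,e2,n) [-0.05 -0.47  1.62] F [0.6 0.1] ax 7.3 M [ 0.82 -0.08  0.02] off [0.29 0.37]
k 1 t 16.22 err(e1,e2,n) [-0.07 -0.89  1.61] F [ 2.  -1.1] ax 6.7 M [ 0.79 -0.14 -0.02] off [0.29 0.97]
k 1 t 17.27 err(e1,e2,n) [-0.06 -0.47  1.53] F [0.4 0.9] ax 7.4 M [ 0.77 -0.07  0.01] off [0.29 0.37]
```

```bash
python3 - <<'E'
from h import *
for nm,(u,v) in [('top0',(380,267)),('scene0',(315,337))]:
    p,d,K,T=load(nm); W=cloud(d,K,T)
    c=np.array([.423,-.295]); m=(W[...,2]>.008)&(W[...,2]<.022)&(np.hypot(W[...,0]-c[0],W[...,1]-c[1])<.045)
    ct,_=cv2.findContours(m.astype(np.uint8),cv2.RETR_EXTERNAL,cv2.CHAIN_APPROX_NONE); ct=max(ct,key=cv2.contourArea)
    (a,b),(w,h),_=cv2.fitEllipse(ct); print(nm,a,b,w,h,onplane(K,T,a,b,.015),W[m].mean(0))
p,d,K,T=load('top0'); W=cloud(d,K,T)
for y in (-.12,-.16,-.2,-.25,-.3,-.35):
    m=(abs(W[...,1]-y)<.01)&(W[...,2]>.05)&(W[...,0]<.7)&(W[...,0]>.3); q=W[m]
    i=np.argsort(q[:,0])[:3]; print(y,np.round(q[i],3).tolist())
E
python3 - <<'E'
from ins import *
k=.155
p,q=tcp_for(C+k*N+E1*.0003+E2*.0001,-N,S)
arm.line_to(p,q,rate=.08); s=sense(); print(s['time_s'],s['wrist_force'],s['opening'])
snap('s6','scene')
p=load('s6')[0]; cv2.imwrite('pics/s6c.png',cv2.resize(p[80:200,220:360,::-1],None,fx=5,fy=5,interpolation=cv2.INTER_CUBIC))
E
```

```text
top0 380.3757019042969 265.95013427734375 23.800601959228516 25.196304321289062 [ 0.42739155 -0.29411557  0.015     ] [ 0.42697719 -0.29384412  0.01395046]
scene0 315.9410705566406 335.125 27.505441665649414 31.070283889770508 [ 0.42466824 -0.29916094  0.015     ] [ 0.42458823 -0.29835327  0.0131642 ]
-0.12 [[0.458, -0.122, 0.062], [0.458, -0.125, 0.062], [0.458, -0.119, 0.061]]
-0.16 []
-0.2 []
-0.25 [[0.49, -0.259, 0.057], [0.493, -0.26, 0.054], [0.495, -0.259, 0.059]]
-0.3 [[0.469, -0.304, 0.134], [0.469, -0.301, 0.113], [0.469, -0.306, 0.091]]
-0.35 [[0.469, -0.348, 0.096], [0.469, -0.347, 0.136], [0.469, -0.354, 0.092]]
19.3417 [-0.1254958   0.40678633 -0.57274454] 0.012711811773405225
```

View pics/s6c.png

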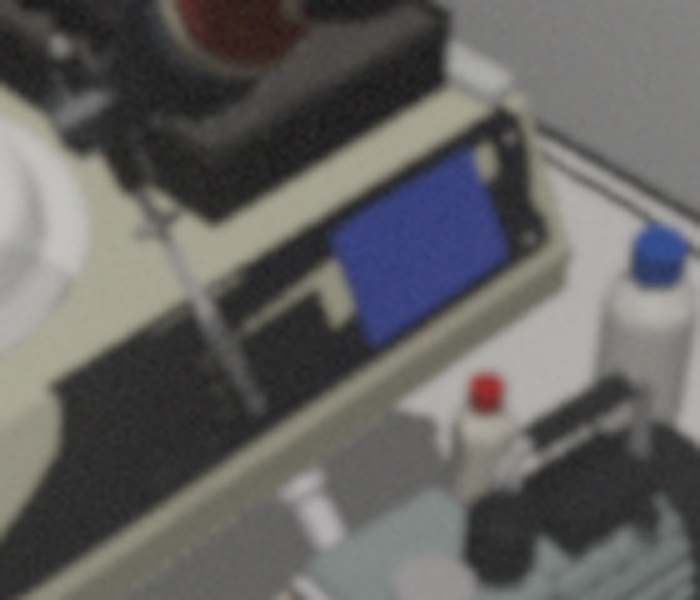

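Run:
```python
from ins import *
gx=np.array([-.05,-1,0]); gx/=np.linalg.norm(gx)
tip=np.array([.426,-.297,.095]); gp=tip-.110*gx
p1,q1=tcp_for(C+.155*N,-N,S); p1=p1+[-.14,0,.04]
arm.line_to(p1,q1,rate=.2)
p,q=tcp_for(gp,gx,S); print(p)
arm.movep(p+[0,0,.1],q); print(sense()['time_s'])
arm.line_to(p,q,rate=.1); arm.wait(.5); s=sense(); print(s['time_s'],s['tool_pos']-p,s['opening'],s['wrist_force'])
print(np.degrees((R.from_quat(q).inv()*R.from_quat(s['tool_rot'])).as_rotvec()))
snap('s7','scene'); snap('t7','top'); snap('w7')
```

```text
[ 0.43458927 -0.1252146   0.084     ]
21.65
23.3 [ 3.08052673e-05 -4.78271098e-06  8.31549652e-05] 0.012539336867706882 [-0.48878947 -0.17807497 -0.75506239]
[-0.00195461  0.00925713 -0.00173449]
```

View pics/s7.png

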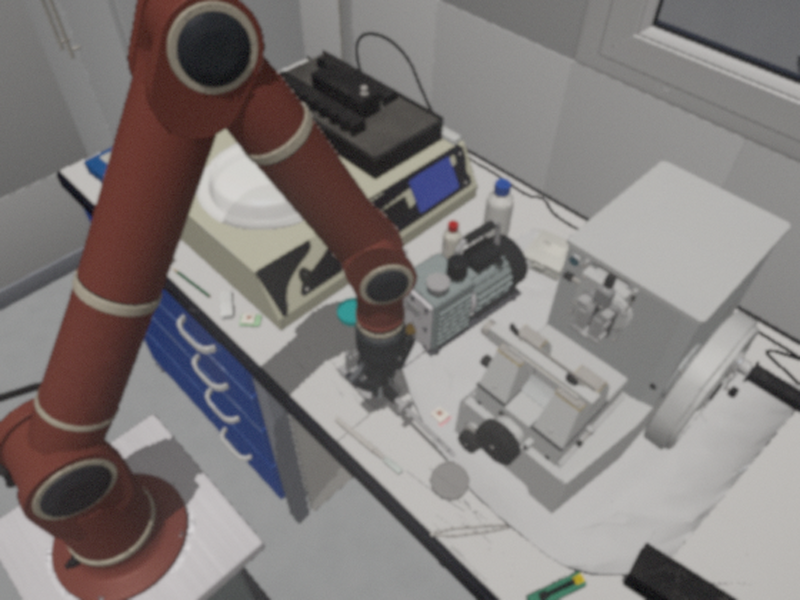

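View pics/t7.png

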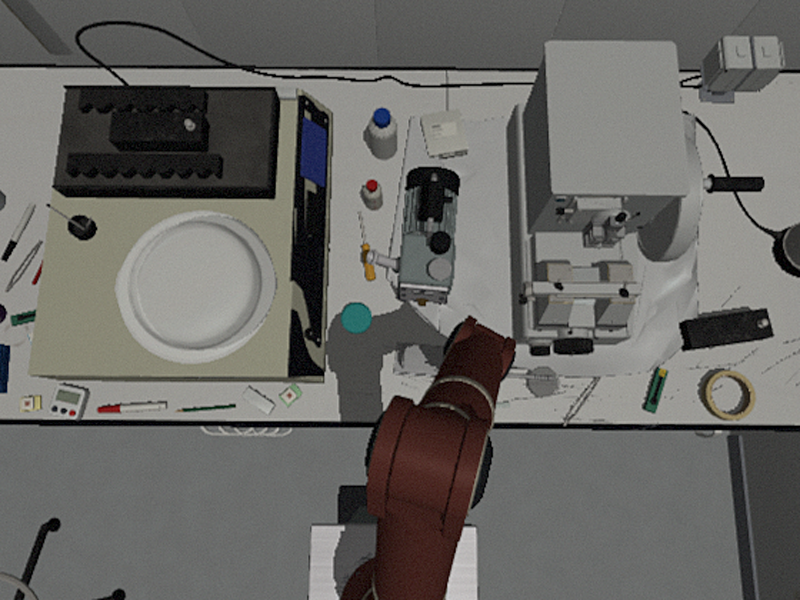

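Run:
```python
from h import *
a=load('s7')[0][270:350,260:340,::-1]; b=load('t7')[0][235:290,345:400,::-1]
cv2.imwrite('pics/f7.png',np.hstack([cv2.resize(a,(400,400),interpolation=cv2.INTER_CUBIC),cv2.resize(b,(400,400),interpolation=cv2.INTER_CUBIC)]))
for nm in ('s7','t7'):
    p,d,K,T=load(nm); W=cloud(d,K,T)
    m=(abs(W[...,2]-.097)<.02)&(abs(W[...,0]-.43)<.013)&(W[...,1]<-.2)&(W[...,1]>-.33); Q=W[m]; Q=Q[np.argsort(Q[:,1])]
    print(nm,len(Q)); print(np.round(Q[::max(1,len(Q)//8)],4))
```

```text
s7 153
[[ 0.4229 -0.299   0.0957]
 [ 0.4231 -0.2869  0.0972]
 [ 0.4232 -0.2747  0.0988]
 [ 0.423  -0.263   0.0972]
 [ 0.4285 -0.2488  0.0944]
 [ 0.4309 -0.2373  0.0948]
 [ 0.4263 -0.2261  0.0954]
 [ 0.4261 -0.2136  0.0978]
 [ 0.4261 -0.2009  0.0957]]
t7 99
[[ 0.4259 -0.2952  0.0932]
 [ 0.4253 -0.2832  0.0994]
 [ 0.4252 -0.2724  0.1   ]
 [ 0.4226 -0.2621  0.0981]
 [ 0.4252 -0.2516  0.0977]
 [ 0.4276 -0.2407  0.0996]
 [ 0.4276 -0.2301  0.0996]
 [ 0.4247 -0.219   0.1013]
 [ 0.425  -0.2091  0.097 ]]
```

View pics/f7.png

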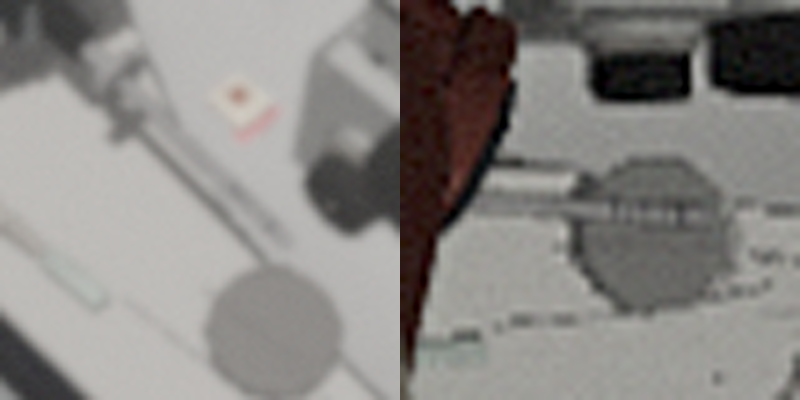

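```bash
python3 -c "
from workcell import arm,sense
arm.sign_off(); print(sense()['time_s'],sense()['opening'])"
```

```text
the job is handed in; nothing more can be done
the job is handed in; nothing more can be done
```

The oil check is done and handed in. The last clock reading was 23.3 s, against the 51 s limit. The gauge is held level with its tip over the clear drip dish.

**What I did:** I took the gauge from its rest by the handle and slid it down the neck in force-checked steps until it came to a hard stop. It rested there at about 7–8 N for about three seconds, then I drew it right out.

**Last checks:**
- **Tip:** it reads about (0.425, −0.297, 0.096), against a measured dish centre of (0.426, −0.297). That puts it about 96 mm above the bench.
- **Level:** rod heights stay constant along its length to within about 3 mm of noise.
- **Grip:** steady at 12.5 mm opening, with no outside force on the wrist.
- **Other things:** the dish and the items visible in the last pictures looked where they were. I compared them by eye only.

**Disagreements:** the hard stop came about 2.5 mm earlier along the bore than my camera estimate of the rim. I took this as camera calibration error, because the stop was firm and the collar held by friction when nudged sideways. The gripper hid the collar from the wrist camera, so I could not see the seat close up. The top and scene cameras also differ by up to 5 mm on the dish centre, and I used the average.

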